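# Set a purge-gas metering valve to its mark and lock it

## Robot

A 6-joint arm with a two-finger parallel gripper is mounted at the origin on a cart in front of the work surface, level with it; the furniture and walls round the work are solid. World frame = base frame: x ahead of the robot, y to its left, z up, the work surface at z = 0. Lengths are in m, angles in rad, forces in N, time in s.
With the tool pointing down it reaches from about 0.225 to 0.875 m from the base axis. Payload 3.4 kg.
Tool frame: the origin (TCP) lies on the centre line of the jaws, within the pads' length; the fingertips stand 19 mm ahead of it and the grasp point (between the pads) is the TCP; z points along the fingers, y is the direction in which the jaws open and shut (so a half turn about z gives the same grasp; the last joint's range is limited). The gripper opens to 85 mm and grips with 20 to 120 N. Pads are 22 mm wide; open, the fingers measure 114 mm over their backs; the gripper's body (76 mm by 85 mm) begins 54 mm behind the grasp point. The pads swing forward as they close: fully open they stand 13 mm farther back than shut.
Start: joints at [-1.282, 0.276, 1.505, -0, 1.361, -0.121], TCP at [0.229, -0.527, 0.25] pointing down, gripper open.
Joint ranges: [-2.89, 2.89], [-0.75, 2.08], [0.22, 2.7], [-1.18, 4.32], [0.11, 2.71], [-2.7, 2.7]. Speed limits (rad/s): [2.57, 2.57, 3.14, 3.14, 3.14, 3.14].

## Interface

Orientations are given as a unit quaternion [w, x, y, z].
In Python, from rig import monitor, eyes, manip, models gives the robot as it stands.
- The arm moves only by the tool send_rows, never from a script. Its argument "deltas" is a list of rows, each an object with "dp": the shift along the world's x, y, z each as a share of 0.12 m, from -1 to 1, a list of three; "rotation": the turn, a rotation vector about the world's x, y, z each as a share of 0.5 rad, from -1 to 1, a list of three. In form: [{"dp": [dx, dy, dz], "rotation": [rx, ry, rz]}, ...]. A call has 1 to 12 rows; each row is the pose to reach, as a shift and turn from the pose commanded when the call began; what a row does not reach only later rows make up. A row lasts 1/12 s, in which the tool goes at most 41.7 mm and 7.16 degrees, less where a joint would pass 70% of its speed; a pose out of reach is approached as far as the arm can. A call with a number of a shift or a turn outside -1 to 1 is refused whole. A call with a gripper value outside its range is refused whole. "fingers" is the closure, from -1 (fully open) to 1 (shut), set as the call begins (left out, the last holds). The fingers move at their own pace and stop on an object; "grip_force" is the grip in N (left out, the last holds). Time passes only in rows, so rows that repeat a pose let the fingers close. It gives the time, the measured TCP pose, the force and the opening at its end, in the units of the state.
- monitor.get_state(): the state, without advancing time (a new reading comes with each control period).
- eyes.get_image(name): name is "scene" or "top" or "wrist"; returns a dict with "color" (420x560x3 uint8, red, green, blue), "depth" (420x560 float32, m along the optical axis (not along the pixel's ray), 0 where there is no reading), "mtx" (3x3 intrinsics, pixels), "rvec" (rotation vector, rad) and "tvec" (3), from world to camera coordinates, as OpenCV has them. Camera axes: x right, y down, z forward; pixel columns grow to the right and rows downward; lengths in m; the calibration is good to about 2 mm. A picture is of the moment at which its call begins.
- manip.sign_off(): hands the job in, once; it reports no verdict.
Trained networks look in a picture, given as the dict that the camera call returned (one of the last four; its "shot" number tells which), for a name from the list of things; names that differ only in an ending like _2 or _b are one class to them, and where a whole thing is asked for, a point or a joint stands for the part that bears it (a point fixed in the world has none). Each returns a list of dicts, best first, with "score" (0 to 1); they miss things now and then, are a little off and sometimes report something else, mostly with a low value. They report only what shows in the picture. A call takes as long as a camera call.
- models.find_in(name, picture): "box" ([left, top, right, bottom] in pixels, round what is visible of it).
The state is a dict: "clock": time; "qpos": joint angles; "qd": joint speeds; "effort": joint torques, N m; "position": TCP position; "ee_rot": TCP orientation; "contact_force": force on the tool from outside, world axes, zero at the start; "moment": the same for the moment, N m; "width": finger opening in m.
Only numpy, scipy, OpenCV 4.12 (cv2) and the standard library are available. Lean on these libraries where they do the work, as an engineer would, in place of code of your own. Each camera call takes 0.05 s, during which the arm holds its last target.

## Task

Set the purge-gas metering valve on the grey base plate: turn its round black knob anticlockwise until the pointer at its foot stands opposite the raised tab on the dial's rim, then pull the knob straight out until it snaps over and stays out, locked, with the pointer still opposite the tab, and let go. The lock's hidden teeth mesh only at certain angles, so if a gentle pull comes to a hard stop do not force it: ease the knob back in, turn it slightly within the width of the tab and feel for the notch again. Leave the jar, the bottle and the dish beside the plate where they stand.

Things in the scene. Friction and masses are not known exactly. Their poses are not given: they have to be found in the camera images.
- knob: round black fluted knob, axis vertical. Grip part 35 mm in diameter, 7.5 to 32 mm above this origin; below it a 43 mm skirt with the pointer (a block with a white line, 4 mm high). Origin: on the axis, at the skirt's underside, 1 mm above the dial when pushed in. x points along the pointer, z up. Turning takes about 0.05 N m. Keep fingers 6 mm or more above the dial, clear of pointer and tab
- pointer_tip (a point): tip of the knob's pointer, 26 mm from the knob's axis, 4 mm above the knob's underside; turns and rises with the knob
- set_tab (a point): middle of the inner edge of the raised steel tab on the dial's rim, 29.5 mm from the knob's axis, 4 mm above the dial. The tab is 10.5 mm wide (10 degrees to either side of its middle), clamped, and marks the setting; x points outward from the knob's axis. At the start it lies 0.6 to 1.4 rad anticlockwise (seen from above) of the pointer
- knob_pull (a joint): how far the knob is pulled out (up), m: 0 in and free to turn, 0.009 out and locked. A spring holds it at either end: pulling takes up to about 7 N in the first 2 mm, then less; past 4.5 mm it snaps out, let go below that it goes back in. At 2.4 mm its keys meet hidden teeth: it stops hard on them, or enters within about 1 degree of a notch's middle. A solid stop at 9 mm
- collar: fixed aluminium bonnet under the dial, 81 mm in diameter, 20 mm high, with the lock's 20 hidden notches, 18 degrees apart at angles not known, and its end stop. These must not be loaded with more than 18 N (the pull on the knob less the spring's share). Origin: on the knob's axis, 20 mm below the dial
- panel: grey base plate, 200 x 165 x 18 mm, fixed to the bench, with the valve block in its middle, a small gauge on the block's front and tubes with couplings at the sides (all lower than the dial); origin: centre of its underside, x to its back, z up
- jar_mid (a point): centre of a small white screw-cap jar, 31 mm in diameter, 40 mm high, standing loose beside the plate
- bottle_mid (a point): centre of a brown reagent bottle with a blue cap, 46 mm in diameter, 88 mm high, standing loose beside the plate
- dish_mid (a point): centre of a petri dish, 60 mm in diameter, 16 mm high, lying loose beside the plate

How it is judged:
On the way:
1. the knob, still pushed in, has been turned until its pointer stands opposite the tab (horizontal distance between pointer_tip and set_tab below 0.0064 m and value of joint knob_pull below 0.003 m), for 0.2 s.
At the end, for the whole second after the job is handed in: the knob is locked out (more than 7.5 mm of its 9 mm), at rest, with the pointer's tip opposite the tab (within the tab's width: about 11 degrees to either side of its middle) (value of joint knob_pull above 0.0075 m and horizontal distance between pointer_tip and set_tab below 0.0064 m and linear speed of knob below 0.01 m/s); the robot touches nothing.
It fails at once if the lock's teeth or end stop are loaded with more than 18 N through the knob (contact force between knob and collar above 18 N).
It fails at once if the jar is moved by more than 2 cm (distance of jar_mid from where it was at the start of the episode above 0.02 m).
It fails at once if the bottle is moved by more than 2 cm (distance of bottle_mid from where it was at the start of the episode above 0.02 m).
It fails at once if the dish is moved by more than 2 cm (distance of dish_mid from where it was at the start of the episode above 0.02 m).
It also fails if it takes over 48 s, if anything falls off the work surface, if the arm or the gripper's body presses on something with over 40 N, if the wrist force passes 120 N, or if a joint passes its speed limit or range.

## Working session

There is one attempt and no reset: what is moved stays moved. The work goes in short steps, Python scripts to look and compute and a tool call to move; the robot and the scene stay as the last step left them, time stands still between calls to the robot, and variables do not carry over. Pictures are saved under pics/ and viewed, and the job is handed in when it is done.

Besides the shell and the picture viewer there is one more tool, called after "Request:" as a command line: name --argument value ..., lists and objects as JSON in quotes. send_rows: Moves the arm, as the interface text tells. Its arguments: {"type":"object","properties":{"deltas":{"type":"array","items":{"type":"object","properties":{"dp":{"type":"array","items":{"type":"number"}},"rotation":{"type":"array","items":{"type":"number"}}}}},"fingers":{"type":"number"},"grip_force":{"type":"number"}},"required":["deltas"]}

```bash
ls; mkdir -p pics; cat > h.py <<'E'
import numpy as np, cv2
from rig import monitor, eyes, manip, models
def save(n,p,crop=None,scale=1):
    im=p["color"][:,:,::-1]
    if crop: im=im[crop[1]:crop[3],crop[0]:crop[2]]
    if scale!=1: im=cv2.resize(im,None,fx=scale,fy=scale,interpolation=cv2.INTER_CUBIC)
    cv2.imwrite("pics/"+n+".png",im)
def w2p(p,X):
    R,_=cv2.Rodrigues(np.array(p["rvec"],float)); c=R@np.array(X,float)+np.array(p["tvec"],float).ravel()
    q=np.array(p["mtx"])@c; return q[:2]/q[2]
def ray(p,uv):
    R,_=cv2.Rodrigues(np.array(p["rvec"],float)); t=np.array(p["tvec"],float).ravel()
    d=np.linalg.inv(np.array(p["mtx"]))@np.array([uv[0],uv[1],1.])
    return -R.T@t, R.T@d
def atz(p,uv,z):
    o,d=ray(p,uv); return o+d*(z-o[2])/d[2]
def tri(obs):
    A=np.zeros((3,3));b=np.zeros(3)
    for p,uv in obs:
        o,d=ray(p,uv);d=d/np.linalg.norm(d);M=np.eye(3)-np.outer(d,d);A+=M;b+=M@o
    return np.linalg.solve(A,b)
def cloud(p):
    D=p["depth"];v,u=np.mgrid[:D.shape[0],:D.shape[1]]
    R,_=cv2.Rodrigues(np.array(p["rvec"],float)); t=np.array(p["tvec"],float).ravel()
    P=np.stack([u,v,np.ones_like(u)],-1)@np.linalg.inv(np.array(p["mtx"])).T*D[...,None]
    X=(P-t)@R; X[D==0]=np.nan; return X
E
python3 - <<'E'
from h import *
print(monitor.get_state())
for n in ["scene","top","wrist"]:
    p=eyes.get_image(n); save(n+"0",p)
    print(n,ray(p,(280,210)))
    for k in ["knob","pointer_tip","set_tab","panel","collar","jar_mid","bottle_mid","dish_mid"]:
        r=models.find_in(k,p)
        print(k,[(np.round(x["box"]).tolist(),round(x["score"],2)) for x in r[:2]])
E
```

```text
pics
{'clock': 0.0, 'qpos': array([-1.28200124e+00,  2.76615614e-01,  1.50615332e+00, -3.10517003e-05,
        1.36067991e+00, -1.20990675e-01]), 'qd': array([-0.00020899,  0.00073775,  0.00132413, -0.00048272,  0.00028515,
        0.00165643]), 'effort': array([-2.59512208e-04, -4.16775084e+01, -2.45800138e+01, -2.51852071e-04,
        1.09458243e-02, -5.25949044e-07]), 'position': array([ 0.22893535, -0.52691878,  0.24941987]), 'ee_rot': array([-9.23557093e-04,  9.79081701e-01,  2.03465381e-01, -9.29057862e-05]), 'contact_force': array([-0.44636923, -0.08094312, -0.30485323]), 'moment': array([ 0.0352471 , -0.04618619, -0.00815749]), 'width': 0.08535938063712627}
scene (array([-0.02036409, -0.45354276,  0.62090096]), array([ 0.66678608,  0.40971577, -0.62316174]))
knob [([288.0, 230.0, 307.0, 252.0], 0.74)]
pointer_tip [([283.0, 229.0, 307.0, 255.0], 0.71)]
set_tab [([272.0, 232.0, 315.0, 260.0], 0.73)]
panel [([230.0, 224.0, 355.0, 330.0], 0.66)]
collar [([274.0, 227.0, 320.0, 266.0], 0.85)]
jar_mid [([352.0, 309.0, 376.0, 337.0], 0.71)]
bottle_mid [([376.0, 244.0, 402.0, 286.0], 0.76)]
dish_mid [([226.0, 229.0, 257.0, 256.0], 0.88)]
top (array([ 0.46331929, -0.06460572,  0.99749379]), array([ 0.0810937 , -0.01000879, -0.99669542]))
knob [([325.0, 231.0, 352.0, 259.0], 0.71)]
pointer_tip [([326.0, 234.0, 350.0, 258.0], 0.78)]
set_tab [([313.0, 222.0, 344.0, 267.0], 0.73)]
panel [([291.0, 190.0, 379.0, 294.0], 0.69)]
collar [([316.0, 224.0, 359.0, 269.0], 0.75)]
jar_mid [([405.0, 257.0, 427.0, 274.0], 0.66)]
bottle_mid [([392.0, 184.0, 423.0, 210.0], 0.9), ([325.0, 234.0, 352.0, 259.0], 0.36)]
dish_mid [([248.0, 220.0, 276.0, 248.0], 0.96)]
wrist (array([ 0.29493327, -0.49845169,  0.37424398]), array([-0.25422529, -0.10698045, -0.96125214]))
knob []
pointer_tip []
set_tab []
panel []
collar []
jar_mid []
bottle_mid []
dish_mid []
```

View pics/scene0.png

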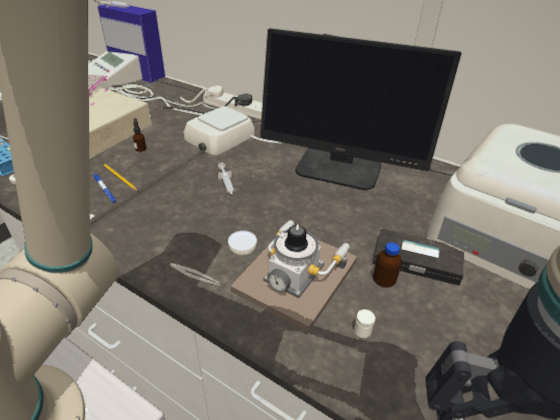

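View pics/top0.png

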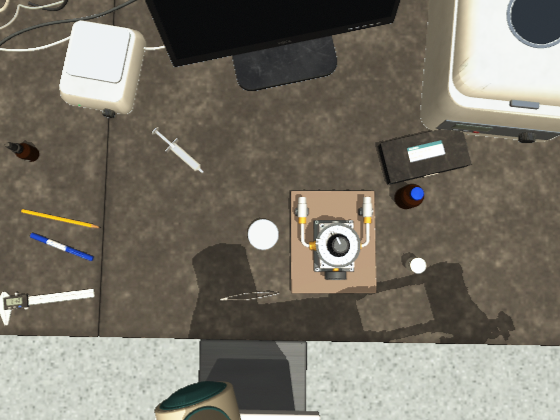

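```bash
python3 - <<'E'
from h import *
s=eyes.get_image("scene");t=eyes.get_image("top")
save("sc1",s,(215,195,415,345),4);save("tc1",t,(240,170,440,310),4)
for n,a,b in [("knob",(297.5,241),(338.5,245)),("collar",(297,246.5),(337.5,246.5)),("jar",(364,323),(416,265.5)),("bottle",(389,265),(407.5,197)),("dish",(241.5,242.5),(262,234))]:
    print(n,tri([(s,a),(t,b)]).round(4))
C=cloud(t)
for v in range(228,264,4): print([np.round(C[v,u]*1000).tolist() for u in range(322,358,8)])
E
```

```text
knob [ 0.4775 -0.1824  0.1002]
collar [ 0.4753 -0.1826  0.0886]
jar [ 0.4409 -0.341   0.0246]
bottle [ 0.5741 -0.3248  0.0401]
dish [ 0.4969 -0.0415  0.0076]
[[507.0, -152.0, 71.0], [506.0, -165.0, 89.0], [506.0, -180.0, 90.0], [507.0, -194.0, 92.0], [511.0, -220.0, 15.0]]
[[499.0, -150.0, 93.0], [499.0, -165.0, 94.0], [499.0, -180.0, 90.0], [500.0, -194.0, 90.0], [500.0, -209.0, 90.0]]
[[491.0, -151.0, 89.0], [492.0, -165.0, 94.0], [491.0, -176.0, 122.0], [492.0, -194.0, 91.0], [493.0, -209.0, 88.0]]
[[484.0, -151.0, 91.0], [484.0, -163.0, 107.0], [484.0, -175.0, 125.0], [484.0, -190.0, 121.0], [485.0, -209.0, 91.0]]
[[477.0, -151.0, 93.0], [477.0, -163.0, 110.0], [477.0, -176.0, 123.0], [477.0, -189.0, 124.0], [478.0, -208.0, 92.0]]
[[470.0, -151.0, 91.0], [470.0, -164.0, 107.0], [470.0, -176.0, 122.0], [470.0, -190.0, 123.0], [471.0, -208.0, 93.0]]
[[463.0, -151.0, 90.0], [463.0, -165.0, 98.0], [463.0, -176.0, 122.0], [463.0, -194.0, 95.0], [464.0, -208.0, 92.0]]
[[455.0, -151.0, 91.0], [456.0, -166.0, 90.0], [456.0, -179.0, 96.0], [456.0, -194.0, 91.0], [456.0, -208.0, 93.0]]
[[448.0, -151.0, 94.0], [448.0, -166.0, 89.0], [449.0, -180.0, 89.0], [449.0, -195.0, 90.0], [449.0, -208.0, 95.0]]
```

View crops.

View pics/sc1.png

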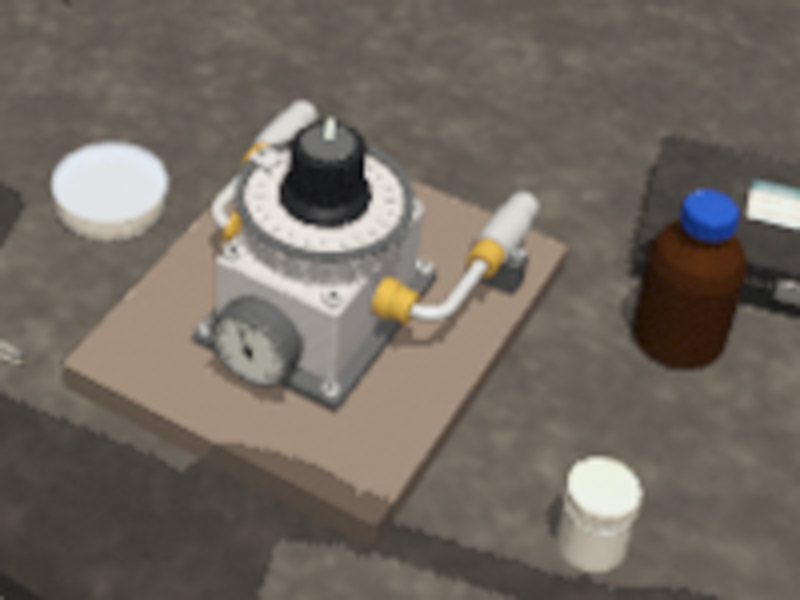

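View pics/tc1.png

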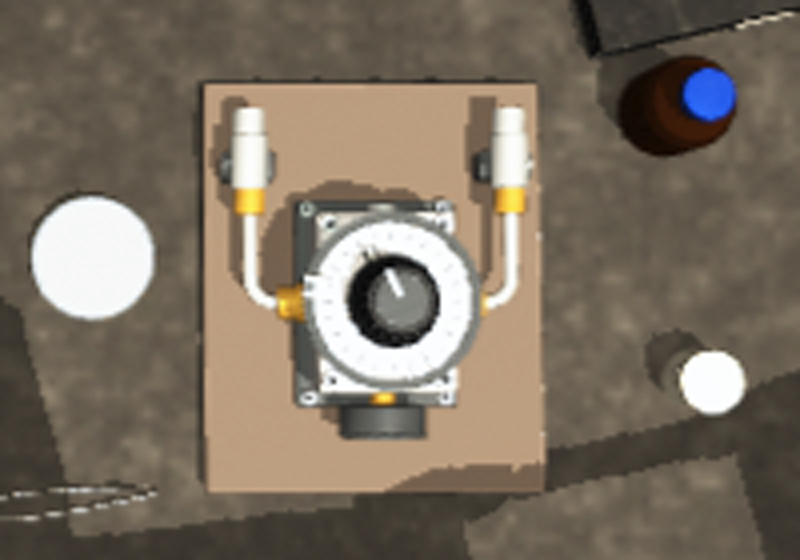

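Request:
send_rows --deltas '[{"dp": [0.23,0.32,0],"rotation": [0,0,0]},{"dp": [0.46,0.64,0],"rotation": [0,0,0]},{"dp": [0.69,0.97,0],"rotation": [0,0,0]}]'

```text
clock: 1.7
position: [0.302, -0.4249, 0.2501]
ee_rot: [-0.0, 0.979, 0.202, 0.0]
contact_force: [-0.0, 1.0, -0.1]
width: 0.0852
```

Request:
send_rows --deltas '[{"dp": [0.23,0.32,0],"rotation": [0,0,0]},{"dp": [0.46,0.64,0],"rotation": [0,0,0]},{"dp": [0.69,0.97,0],"rotation": [0,0,0]}]'

```text
clock: 1.95
position: [0.375, -0.3223, 0.2505]
ee_rot: [0.0, 0.979, 0.203, 0.0]
contact_force: [1.3, 0.4, -1.0]
width: 0.0857
```

Request:
send_rows --deltas '[{"dp": [0.23,0.32,0],"rotation": [0,0,0]},{"dp": [0.46,0.64,0],"rotation": [0,0,0]},{"dp": [0.67,0.94,0],"rotation": [0,0,0]},{"dp": [0.67,0.94,0],"rotation": [0,0,0]},{"dp": [0.67,0.94,0],"rotation": [0,0,0]}]'

```text
clock: 2.37
position: [0.4563, -0.208, 0.2505]
ee_rot: [-0.0, 0.979, 0.206, 0.001]
contact_force: [-0.0, -1.1, 0.0]
width: 0.0853
```

```bash
python3 - <<'E'
from h import *
p=eyes.get_image("wrist"); save("w1",p); s=monitor.get_state(); print(s["clock"],s["position"],s["qpos"],s["contact_force"])
print(ray(p,(280,210)),p["mtx"])
for k in ["knob","pointer_tip","set_tab","collar"]:
    r=models.find_in(k,p)
    print(k,[(np.round(x["box"]).tolist(),round(x["score"],2)) for x in r[:2]])
np.savez("w1.npz",**{k:p[k] for k in ["color","depth","mtx","rvec","tvec"]})
E
```

```text
2.4167 [ 0.45526676 -0.20975523  0.25039697] [-5.70363809e-01  1.64397560e-01  1.65489514e+00 -4.06068801e-04
  1.32204089e+00  5.86993274e-01] [ 0.20331165 -0.65147493  0.27547831]
(array([ 0.52186149, -0.17881721,  0.37447887]), array([-0.25258047, -0.1071317 , -0.96166881])) [[357.49646878   0.         281.21436955]
 [  0.         357.49646878 212.97933879]
 [  0.           0.           1.        ]]
knob [([235.0, 128.0, 287.0, 193.0], 0.6)]
pointer_tip [([231.0, 127.0, 288.0, 194.0], 0.83), ([415.0, 94.0, 498.0, 149.0], 0.66)]
set_tab [([208.0, 110.0, 312.0, 214.0], 0.81)]
collar [([209.0, 110.0, 316.0, 214.0], 0.62), ([416.0, 94.0, 497.0, 147.0], 0.3)]
```

View pics/w1.png

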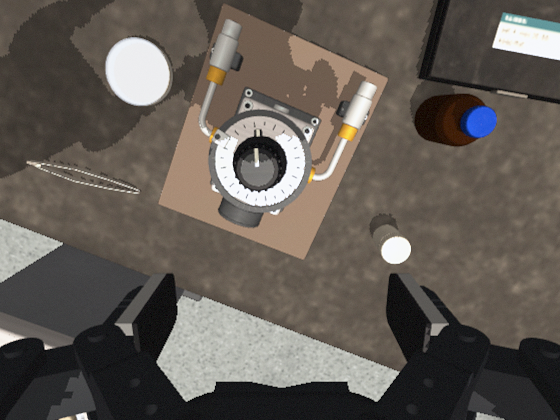

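```bash
python3 - <<'E'
from h import *
p=dict(np.load("w1.npz")); save("w1c",p,(195,100,325,220),6)
C=cloud(p)
k=C[100:230,195:330].reshape(-1,3)
top=k[(k[:,2]>0.118)]; print(len(top),top.min(0),top.max(0),top.mean(0),np.median(top[:,2]))
d=k[(k[:,2]>0.08)&(k[:,2]<0.1)]; print(len(d),d.min(0),d.max(0),np.median(d[:,2]))
E
```

```text
1718 [ 0.4608484  -0.19681527  0.11813058] [ 0.49466186 -0.16286719  0.12768611] [ 0.47835775 -0.17979454  0.12517967] 0.12535067285788726
6445 [ 0.43707517 -0.22038335  0.08981901] [ 0.51804895 -0.13914618  0.09999789] 0.09288509799259899
```

View pics/w1c.png

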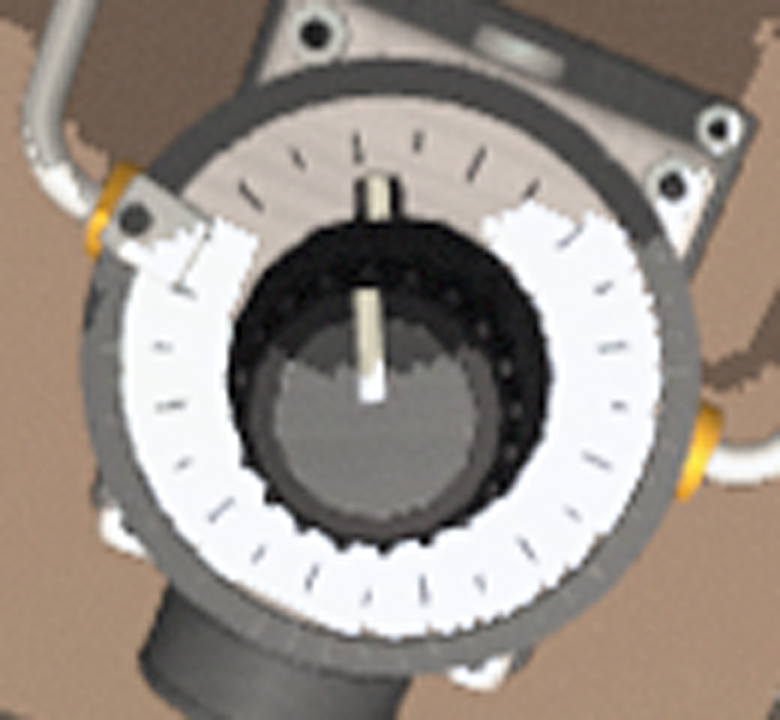

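```bash
python3 - <<'E'
from h import *
p=dict(np.load("w1.npz"))
c=np.array([.4777,-.1798])
for n,uv in [("ptr",(257.8,129.7)),("tab",(195+197/6,100+254/6)),("tab_a",(195+212/6,100+225/6)),("tab_b",(195+180/6,100+287/6))]:
    X=atz(p,uv,.0965)[:2]-c; print(n,X,np.hypot(*X),np.degrees(np.arctan2(X[1],X[0])))
E
```

```text
ptr [0.02236741 0.01088315] 0.024874568281292836 25.945831597385038
tab [0.0044102 0.0282522] 0.028594344463153787 81.12766671488382
tab_a [0.00856634 0.02782908] 0.02911769023631141 72.89060251697896
tab_b [-0.00035384  0.02872947] 0.028731650243931334 90.7056415814684
```

Request:
send_rows --deltas '[{"dp": [0.1,0.12,-0.25],"rotation": [0,0,0]},{"dp": [0.187,0.25,-0.5],"rotation": [0,0,0]},{"dp": [0.187,0.25,-0.6],"rotation": [0,0,0]},{"dp": [0.187,0.25,-0.6],"rotation": [0,0,0]},{"dp": [0.187,0.25,-0.6],"rotation": [0,0,0]}]'

```text
clock: 3.03
position: [0.4764, -0.182, 0.178]
ee_rot: [-0.0, 0.979, 0.203, -0.001]
contact_force: [1.0, -0.1, 0.5]
width: 0.0854
```

```bash
python3 - <<'E'
from h import *
p=eyes.get_image("wrist"); save("w2",p); s=monitor.get_state(); print(s["clock"],s["position"],s["ee_rot"],s["contact_force"])
np.savez("w2.npz",**{k:p[k] for k in ["color","depth","mtx","rvec","tvec"]})
C=cloud(p); k=C.reshape(-1,3); c=np.array([.4777,-.1798])
k=k[np.hypot(k[:,0]-c[0],k[:,1]-c[1])<.045]
top=k[(k[:,2]>0.118)&(k[:,2]<.135)]; print(len(top),(top.min(0)+top.max(0))/2,top.mean(0),np.median(top[:,2]))
d=k[(k[:,2]>0.085)&(k[:,2]<0.1)]; print(len(d),d.min(0),d.max(0),(d.min(0)+d.max(0))/2,np.median(d[:,2]))
E
```

```text
3.0833 [ 0.47710273 -0.1824401   0.17898001] [5.61003769e-04 9.79243110e-01 2.02688305e-01 2.59689020e-04] [0.55293825 0.02082285 0.30926731]
2962 [ 0.4778082  -0.17967678  0.12295207] [ 0.47906832 -0.17913917  0.12499976] 0.125354509979329
9516 [ 0.43691585 -0.2205109   0.08953184] [ 0.51798204 -0.13892467  0.09999518] [ 0.47744894 -0.17971778  0.09476351] 0.093019365458398
```

View pics/w2.png

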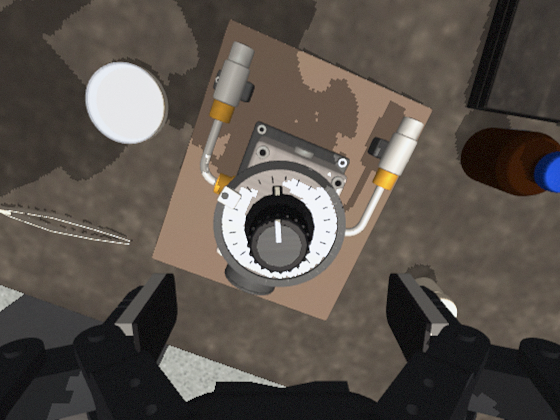

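Request:
send_rows --deltas '[{"dp": [0.003,0.013,-0.2],"rotation": [0,0,0]},{"dp": [0.003,0.013,-0.4],"rotation": [0,0,0]},{"dp": [0.003,0.013,-0.47],"rotation": [0,0,0]},{"dp": [0.003,0.013,-0.47],"rotation": [0,0,0]},{"dp": [0.003,0.013,-0.47],"rotation": [0,0,0]}]' --fingers -1 --grip_force 25

```text
clock: 3.5
position: [0.4779, -0.1804, 0.1229]
ee_rot: [0.001, 0.979, 0.203, 0.001]
contact_force: [-0.7, 0.1, -0.5]
width: 0.0855
```

```bash
python3 - <<'E'
from h import *
p=eyes.get_image("wrist"); save("w3",p); 
for i in range(2):
  s=monitor.get_state(); print(s["clock"],s["position"],s["ee_rot"],s["contact_force"])
E
```

```text
3.55 [ 0.47835573 -0.18047055  0.12340616] [9.65755754e-04 9.79146845e-01 2.03148784e-01 1.04635682e-03] [-0.14674483 -0.21316206 -0.07700653]
3.55 [ 0.47835573 -0.18047055  0.12340616] [9.65755754e-04 9.79146845e-01 2.03148784e-01 1.04635682e-03] [-0.14674483 -0.21316206 -0.07700653]
```

View pics/w3.png

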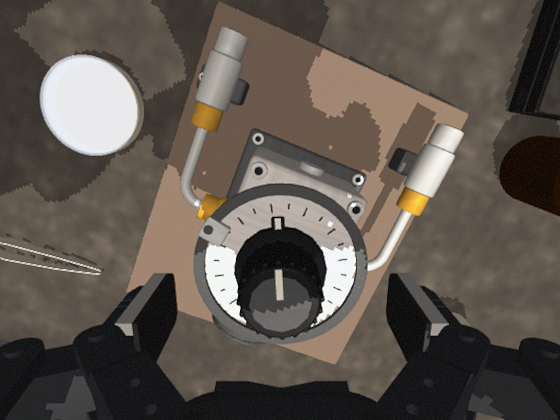

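Request:
send_rows --deltas '[{"dp": [0,0,0],"rotation": [0,0,0]},{"dp": [0,0,0],"rotation": [0,0,0]},{"dp": [0,0,0],"rotation": [0,0,0]},{"dp": [0,0,0],"rotation": [0,0,0]},{"dp": [0,0,0],"rotation": [0,0,0]},{"dp": [0,0,0],"rotation": [0,0,0]}]' --fingers 1 --grip_force 25

```text
clock: 4.05
position: [0.4778, -0.1798, 0.1226]
ee_rot: [0.001, 0.979, 0.204, 0.0]
contact_force: [-0.2, -1.1, 4.7]
width: 0.033
```

```bash
python3 - <<'E'
from h import *
p=eyes.get_image("wrist"); save("w4",p); 
s=monitor.get_state(); print(s["clock"],s["position"],s["ee_rot"],s["contact_force"],s["moment"],s["width"])
E
```

```text
4.1 [ 0.47781061 -0.17982059  0.12261938] [6.18595374e-04 9.79054767e-01 2.03595679e-01 4.24942225e-04] [-1.62673607  0.24735551  5.78266095] [-0.10770443  0.0682352  -0.01980791] 0.032705652515866046
```

View pics/w4.png

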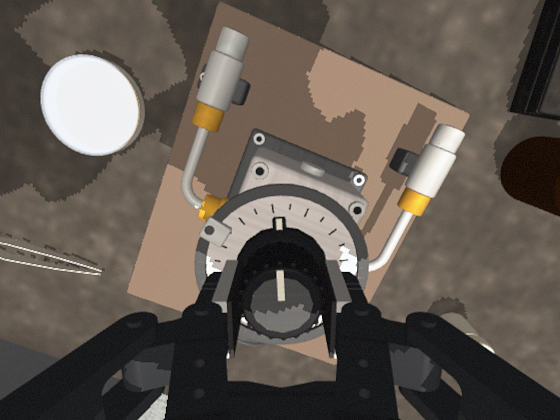

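Request:
send_rows --deltas '[{"dp": [0,0,0],"rotation": [0,0,0.15]},{"dp": [0,0,0],"rotation": [0,0,0.32]},{"dp": [0,0,0],"rotation": [0,0,0.49]},{"dp": [0,0,0],"rotation": [0,0,0.66]},{"dp": [0,0,0],"rotation": [0,0,0.83]},{"dp": [0,0,0],"rotation": [0,0,1.0]},{"dp": [0,0,0],"rotation": [0,0,1.0]}]'

```text
clock: 4.68
position: [0.4777, -0.1797, 0.1226]
ee_rot: [0.001, 0.898, 0.441, 0.0]
contact_force: [-0.3, 0.2, 4.9]
width: 0.0334
```

Request:
send_rows --deltas '[{"dp": [0,0,0],"rotation": [0,0,0.17]},{"dp": [0,0,0],"rotation": [0,0,0.34]},{"dp": [0,0,0],"rotation": [0,0,0.51]},{"dp": [0,0,0],"rotation": [0,0,0.68]},{"dp": [0,0,0],"rotation": [0,0,0.84]},{"dp": [0,0,0],"rotation": [0,0,0.94]},{"dp": [0,0,0],"rotation": [0,0,0.94]},{"dp": [0,0,0],"rotation": [0,0,0.94]},{"dp": [0,0,0],"rotation": [0,0,0.94]}]'

```text
clock: 5.43
position: [0.4776, -0.1796, 0.1226]
ee_rot: [0.0, 0.771, 0.637, 0.0]
contact_force: [-1.4, -0.4, 6.2]
width: 0.0333
```

```bash
python3 - <<'E'
from h import *
p=eyes.get_image("wrist"); save("w5",p); save("w5c",p,(190,170,370,300),4.4)
s=monitor.get_state(); print(s["clock"],s["position"],s["ee_rot"],s["contact_force"],s["moment"],s["width"])
np.savez("w5.npz",**{k:p[k] for k in ["color","depth","mtx","rvec","tvec"]})
print(np.degrees(2*np.arctan2(s["ee_rot"][2],s["ee_rot"][1])))
E
```

```text
5.4833 [ 0.47757403 -0.17966957  0.12259826] [4.47778446e-04 7.71205537e-01 6.36586064e-01 5.76162876e-05] [-0.25064653 -0.24680698  6.18530611] [0.00415329 0.17128287 0.04188124] 0.03274051585231394
79.07544833263898
```

View pics/w5c.png

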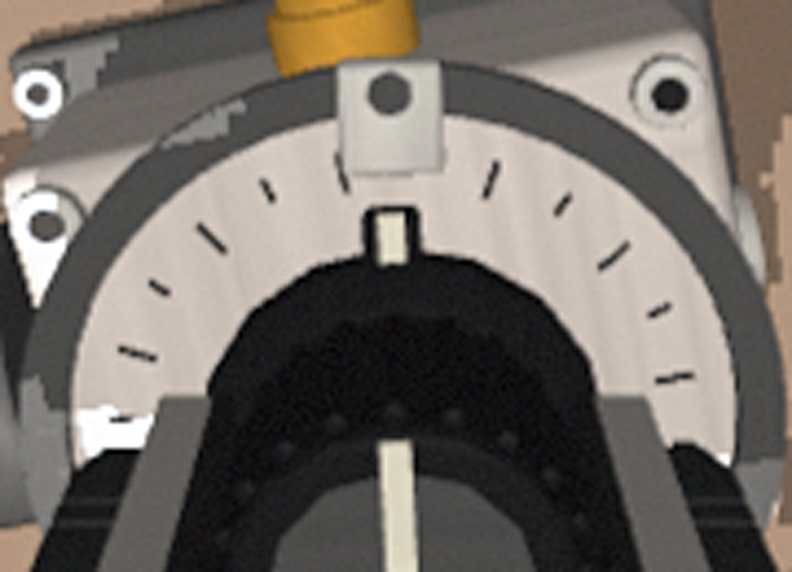

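Request:
send_rows --deltas '[{"dp": [0,0,0.004],"rotation": [0,0,0]},{"dp": [0,0,0.008],"rotation": [0,0,0]},{"dp": [0,0,0.008],"rotation": [0,0,0]}]'

```text
clock: 5.73
position: [0.4776, -0.1797, 0.1227]
ee_rot: [0.0, 0.771, 0.636, 0.0]
contact_force: [0.4, -0.7, 0.1]
width: 0.033
```

Request:
send_rows --deltas '[{"dp": [0,0,0.004],"rotation": [0,0,0]},{"dp": [0,0,0.008],"rotation": [0,0,0]},{"dp": [0,0,0.008],"rotation": [0,0,0]}]'

```text
clock: 5.98
position: [0.4775, -0.1796, 0.1235]
ee_rot: [0.0, 0.771, 0.636, -0.0]
contact_force: [1.3, -1.7, -3.3]
width: 0.0334
```

Request:
send_rows --deltas '[{"dp": [0,0,0.004],"rotation": [0,0,0]},{"dp": [0,0,0.008],"rotation": [0,0,0]},{"dp": [0,0,0.008],"rotation": [0,0,0]}]'

```text
clock: 6.23
position: [0.4775, -0.1796, 0.1246]
ee_rot: [0.0, 0.771, 0.636, -0.0]
contact_force: [1.3, -2.4, -5.3]
width: 0.0331
```

Request:
send_rows --deltas '[{"dp": [0,0,0.004],"rotation": [0,0,0]},{"dp": [0,0,0.006],"rotation": [0,0,0]},{"dp": [0,0,0.006],"rotation": [0,0,0]}]'

```text
clock: 6.48
position: [0.4775, -0.1796, 0.1252]
ee_rot: [0.0, 0.771, 0.636, -0.0]
contact_force: [2.1, -3.1, -8.1]
width: 0.0331
```

Request:
send_rows --deltas '[{"dp": [0,0,0.004],"rotation": [0,0,0]},{"dp": [0,0,0.004],"rotation": [0,0,0]},{"dp": [0,0,0.004],"rotation": [0,0,0]}]'

```text
clock: 6.73
position: [0.4775, -0.1796, 0.1254]
ee_rot: [-0.0, 0.771, 0.636, -0.0]
contact_force: [3.9, -4.0, -12.1]
width: 0.0333
```

Request:
send_rows --deltas '[{"dp": [0,0,-0.012],"rotation": [0,0,0]},{"dp": [0,0,-0.012],"rotation": [0,0,0.052]},{"dp": [0,0,-0.012],"rotation": [0,0,0.052]},{"dp": [0,0,0],"rotation": [0,0,0.052]},{"dp": [0,0,0],"rotation": [0,0,0.052]}]'

```text
clock: 7.15
position: [0.4775, -0.1796, 0.1254]
ee_rot: [0.0, 0.763, 0.646, 0.0]
contact_force: [2.8, -2.8, -10.9]
width: 0.0327
```

Request:
send_rows --deltas '[{"dp": [0,0,-0.012],"rotation": [0,0,0]},{"dp": [0,0,-0.012],"rotation": [0,0,0.052]},{"dp": [0,0,-0.012],"rotation": [0,0,0.052]},{"dp": [0,0,0],"rotation": [0,0,0.052]},{"dp": [0,0,0],"rotation": [0,0,0.052]}]'

```text
clock: 7.57
position: [0.4774, -0.1796, 0.1254]
ee_rot: [0.0, 0.755, 0.656, 0.0]
contact_force: [3.9, -4.1, -12.0]
width: 0.033
```

Request:
send_rows --deltas '[{"dp": [0,0,-0.012],"rotation": [0,0,0]},{"dp": [0,0,-0.012],"rotation": [0,0,0.052]},{"dp": [0,0,-0.012],"rotation": [0,0,0.052]},{"dp": [0,0,0],"rotation": [0,0,0.052]},{"dp": [0,0,0],"rotation": [0,0,0.052]}]'

```text
clock: 7.98
position: [0.4775, -0.1796, 0.1254]
ee_rot: [0.0, 0.746, 0.666, 0.0]
contact_force: [3.1, -3.4, -10.2]
width: 0.033
```

Request:
send_rows --deltas '[{"dp": [0,0,-0.012],"rotation": [0,0,0]},{"dp": [0,0,-0.012],"rotation": [0,0,0.052]},{"dp": [0,0,-0.012],"rotation": [0,0,0.052]},{"dp": [0,0,0],"rotation": [0,0,0.052]},{"dp": [0,0,0],"rotation": [0,0,0.052]}]'

```text
clock: 8.4
position: [0.4774, -0.1796, 0.1257]
ee_rot: [0.0, 0.737, 0.675, -0.0]
contact_force: [3.3, -3.5, -9.7]
width: 0.0322
```

```bash
python3 - <<'E'
from h import *
p=eyes.get_image("wrist"); save("w6c",p,(190,170,370,300),4.4)
s=monitor.get_state(); print(s["clock"],s["position"],s["ee_rot"],s["contact_force"],s["moment"],s["width"])
E
```

```text
8.45 [ 0.4774461  -0.17958468  0.12564398] [ 8.70538806e-05  7.37464787e-01  6.75385579e-01 -7.86375373e-06] [ 2.85507964 -3.89234569 -8.44155063] [-0.58639183 -0.54740619  0.0044322 ] 0.032815812857120014
```

View pics/w6c.png

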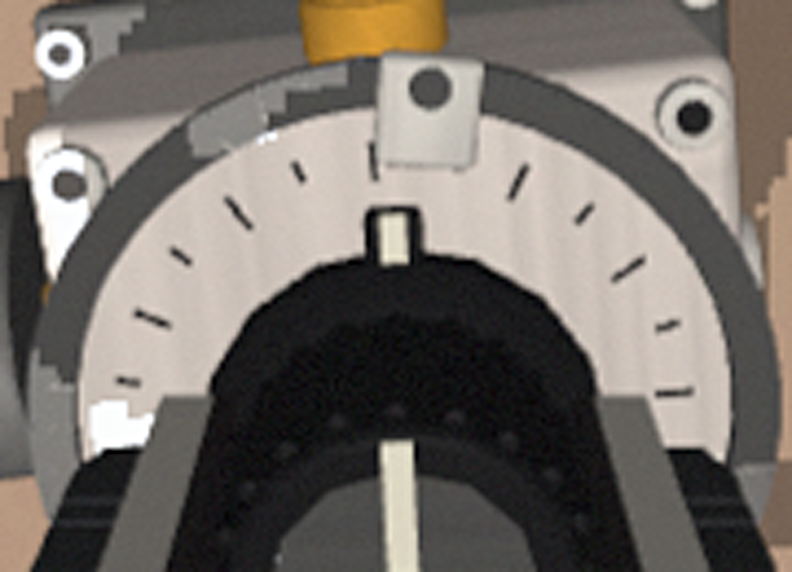

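Request:
send_rows --deltas '[{"dp": [0,0,0.004],"rotation": [0,0,0]},{"dp": [0,0,0.004],"rotation": [0,0,0]},{"dp": [0,0,0.004],"rotation": [0,0,0]}]'

```text
clock: 8.7
position: [0.4774, -0.1796, 0.1258]
ee_rot: [-0.0, 0.737, 0.675, -0.0]
contact_force: [4.3, -3.6, -10.4]
width: 0.0328
```

Request:
send_rows --deltas '[{"dp": [0,0,0.004],"rotation": [0,0,0]},{"dp": [0,0,0.004],"rotation": [0,0,0]},{"dp": [0,0,0.004],"rotation": [0,0,0]}]'

```text
clock: 8.95
position: [0.4774, -0.1796, 0.1259]
ee_rot: [-0.0, 0.737, 0.675, -0.0]
contact_force: [3.9, -4.2, -13.3]
width: 0.0328
```

Request:
send_rows --deltas '[{"dp": [0,0,-0.016],"rotation": [0,0,0]},{"dp": [0,0,-0.016],"rotation": [0,0,0.052]},{"dp": [0,0,-0.016],"rotation": [0,0,0.052]},{"dp": [0,0,-0.002],"rotation": [0,0,0.052]},{"dp": [0,0,-0.002],"rotation": [0,0,0.052]}]'

```text
clock: 9.37
position: [0.4775, -0.1796, 0.1274]
ee_rot: [0.0, 0.729, 0.685, 0.0]
contact_force: [1.7, -3.4, -2.6]
width: 0.0331
```

Request:
send_rows --deltas '[{"dp": [0,0,0.006],"rotation": [0,0,0]},{"dp": [0,0,0.012],"rotation": [0,0,0]},{"dp": [0,0,0.016],"rotation": [0,0,0]},{"dp": [0,0,0.016],"rotation": [0,0,0]}]'

```text
clock: 9.7
position: [0.4775, -0.1796, 0.1293]
ee_rot: [0.0, 0.728, 0.685, 0.0]
contact_force: [1.1, -2.8, 1.7]
width: 0.0332
```

```bash
python3 - <<'E'
from h import *
s=monitor.get_state(); print(s["clock"],s["position"],s["ee_rot"],s["contact_force"],s["moment"],s["width"])
E
```

```text
9.7 [ 0.47747887 -0.17959786  0.12926442] [3.51769538e-04 7.28367089e-01 6.85187023e-01 6.18671779e-05] [ 1.10307318 -2.84875282  1.7254146 ] [-0.46536505 -0.10776158 -0.02967099] 0.03318726731283621
```

Request:
send_rows --deltas '[{"dp": [0,0,0.006],"rotation": [0,0,0]},{"dp": [0,0,0.012],"rotation": [0,0,0]},{"dp": [0,0,0.012],"rotation": [0,0,0]},{"dp": [0,0,0.012],"rotation": [0,0,0]}]'

```text
clock: 10.03
position: [0.4775, -0.1796, 0.1303]
ee_rot: [0.0, 0.728, 0.685, 0.0]
contact_force: [1.3, -3.0, 2.7]
width: 0.0329
```

Request:
send_rows --deltas '[{"dp": [0,0,0.006],"rotation": [0,0,0]},{"dp": [0,0,0.008],"rotation": [0,0,0]},{"dp": [0,0,0.008],"rotation": [0,0,0]}]'

```text
clock: 10.28
position: [0.4775, -0.1796, 0.1309]
ee_rot: [0.0, 0.728, 0.685, 0.0]
contact_force: [1.3, -2.6, -1.0]
width: 0.033
```

Request:
send_rows --deltas '[{"dp": [0,0,0.004],"rotation": [0,0,0]},{"dp": [0,0,0.006],"rotation": [0,0,0]},{"dp": [0,0,0.006],"rotation": [0,0,0]}]'

```text
clock: 10.53
position: [0.4775, -0.1796, 0.1317]
ee_rot: [0.0, 0.728, 0.685, 0.0]
contact_force: [2.7, -3.3, -1.6]
width: 0.0328
```

Request:
send_rows --deltas '[{"dp": [0,0,0.004],"rotation": [0,0,0]},{"dp": [0,0,0.004],"rotation": [0,0,0]},{"dp": [0,0,0.004],"rotation": [0,0,0]}]'

```text
clock: 10.78
position: [0.4775, -0.1796, 0.1318]
ee_rot: [0.0, 0.728, 0.685, -0.0]
contact_force: [2.2, -4.5, -5.9]
width: 0.0329
```

```bash
python3 - <<'E'
from h import *
p=eyes.get_image("wrist"); save("w7c",p,(190,170,370,300),4.4)
q=eyes.get_image("scene"); save("s7c",q,(255,205,345,275),8)
s=monitor.get_state(); print(s["clock"],s["position"],s["contact_force"],s["moment"],s["width"])
E
```

```text
10.8833 [ 0.47746604 -0.17956375  0.13183289] [ 1.52059135 -5.25155439 -4.93330682] [-0.71066697 -0.56481729 -0.01539385] 0.03309556207379671
```

View pics/w7c.png

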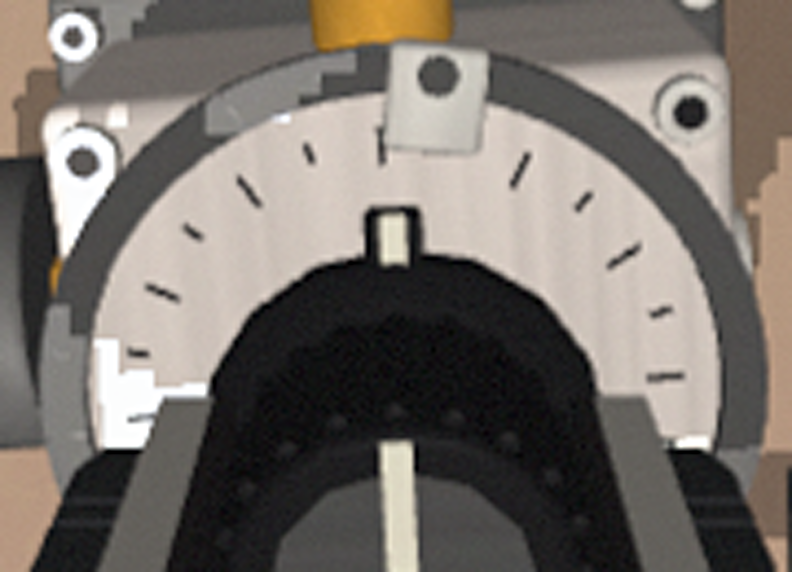

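Request:
send_rows --deltas '[{"dp": [0,0,-0.005],"rotation": [0,0,0]},{"dp": [0,0,-0.005],"rotation": [0,0,0]}]'

```text
clock: 11.05
position: [0.4775, -0.1795, 0.1317]
ee_rot: [0.0, 0.728, 0.685, 0.0]
contact_force: [1.7, -4.3, -2.0]
width: 0.0328
```

Request:
send_rows --deltas '[{"dp": [0,0,0],"rotation": [0,0,0]},{"dp": [0,0,0],"rotation": [0,0,0]},{"dp": [0,0,0],"rotation": [0,0,0]},{"dp": [0,0,0],"rotation": [0,0,0]},{"dp": [0,0,0],"rotation": [0,0,0]},{"dp": [0,0,0],"rotation": [0,0,0]}]' --fingers -1

```text
clock: 11.55
position: [0.4772, -0.1792, 0.1317]
ee_rot: [-0.0, 0.728, 0.685, 0.0]
contact_force: [-0.5, -0.5, 0.1]
width: 0.0853
```

Request:
send_rows --deltas '[{"dp": [0,0,0.15],"rotation": [0,0,0]},{"dp": [0,0,0.35],"rotation": [0,0,0]},{"dp": [0,0,0.55],"rotation": [0,0,0]},{"dp": [0,0,0.65],"rotation": [0,0,0]},{"dp": [0,0,0.65],"rotation": [0,0,0]},{"dp": [0,0,0.65],"rotation": [0,0,0]}]'

```text
clock: 12.05
position: [0.4775, -0.1795, 0.2099]
ee_rot: [0.001, 0.728, 0.685, 0.0]
contact_force: [0.2, 0.3, -0.7]
width: 0.0855
```

```bash
python3 - <<'E'
from h import *
p=eyes.get_image("wrist"); save("w8",p); save("w8c",p,(195,150,365,290),4.5)
s=monitor.get_state(); print(s["clock"],s["position"],s["contact_force"],s["width"])
C=cloud(p); k=C.reshape(-1,3); c=np.array([.4777,-.1798])
k=k[np.hypot(k[:,0]-c[0],k[:,1]-c[1])<.012]; print("top z",np.nanmedian(k[:,2]))
t=eyes.get_image("top"); s=eyes.get_image("scene")
for n in ["jar_mid","bottle_mid","dish_mid"]:
    for q in (s,t): print(n,[np.round(x["box"]).tolist() for x in models.find_in(n,q)[:1]])
E
```

```text
12.1 [ 0.47685535 -0.17917807  0.20899205] [0.01225647 0.7087362  0.03344334] 0.08546106988104021
top z 0.13568576110673536
jar_mid [[353.0, 311.0, 375.0, 342.0]]
jar_mid []
bottle_mid [[375.0, 244.0, 403.0, 284.0]]
bottle_mid []
dish_mid [[228.0, 231.0, 259.0, 256.0]]
dish_mid [[249.0, 220.0, 275.0, 246.0]]
```

View pics/w8c.png

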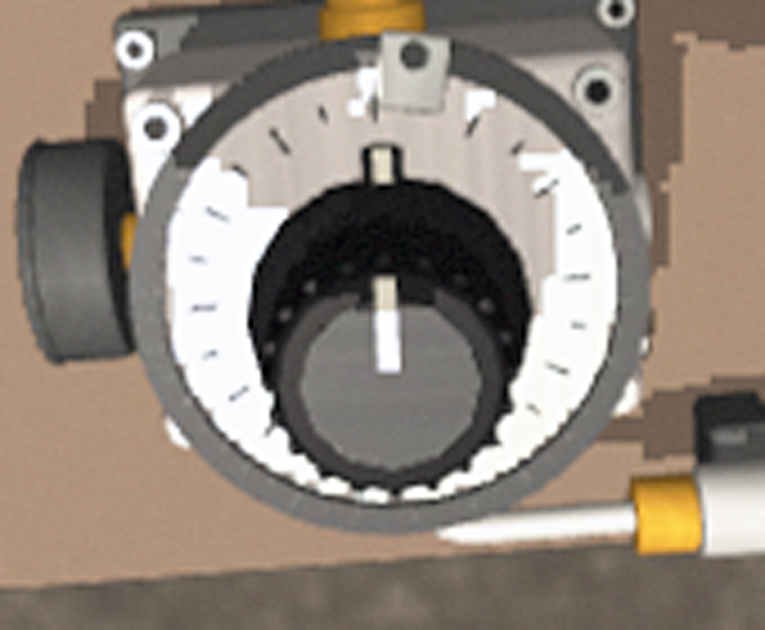

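```bash
python3 - <<'E'
from h import *
p=eyes.get_image("wrist"); c=np.array([.4776,-.1798])
k=cloud(p).reshape(-1,3); k=k[np.hypot(k[:,0]-c[0],k[:,1]-c[1])<.045]
d=k[(k[:,2]>0.085)&(k[:,2]<0.1)]; c=((d.min(0)+d.max(0))/2)[:2]; print(c,np.median(d[:,2]))
P=atz(p,(195+383/4.5,150+147/4.5),.1065)[:2]; T=atz(p,(195+412/4.5,150+107/4.5),.0965)[:2]
for X in (P,T): print(X-c,np.hypot(*(X-c)),np.degrees(np.arctan2(*(X-c)[::-1])))
print(np.hypot(*(P-T)), monitor.get_state()["clock"])
E
```

```text
[ 0.47738099 -0.17942664] 0.09283299975852843
[0.000263   0.02574144] 0.025742785427911297 89.41463203332921
[0.00477013 0.02946086] 0.029844535358643915 80.8028190100468
0.005843653494939296 12.55
```

```bash
python3 -c "
from h import *
print(manip.sign_off())"
```

```text
the job is handed in; nothing more can be done
None
```

I turned the knob about 55° anticlockwise until the pointer stood opposite the middle of the tab. I then pulled it out so it locked, let go and handed the job in at about 12.6 s. The hand-in gives no verdict.

- **Finding the notch:** The first pull at the tab's middle hit a hard stop, so I eased the knob back in and tried again in 1.5° steps. The keys went in about 7.5° anticlockwise of the middle. The highest pull I read was 13 N, so I estimate about 6 N on the teeth.
- **Locked out:** The pull dropped and the knob snapped over. It then met the end stop about 9 mm up, with about 6 N read there. After release its top had risen about 10 mm by the wrist camera's depth, against 9 mm expected.
- **Pointer position:** The two estimates differ slightly: about 7.5° past the tab's middle from the arm's turn, and 8.6° from the last picture. That puts the tip 5.1 to 5.8 mm from the tab, inside the 6.4 mm limit but not by much. The next notch the other way would have been farther from the middle.
- **Surroundings:** The gripper was open and clear of everything, about 75 mm above the knob's top. The jar, bottle and dish are where they were in the scene view, to within a few pixels. The top view confirmed only the dish: the network did not find the jar or the bottle there, and I did not follow that up.

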